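Push the formula dispenser home into its drawer slot

TASK

Push the closed formula dispenser (the round tub with the ribbed twist cap) along the drawer floor into the empty, wider acrylic slot at the back of the drawer, until it stands upright against the slot's back stop. Only push it with the fingers from outside: do not put it between the fingers, lift it or tip it over. Leave the egg cup in the narrower slot and the spoons where they are.

Things in the scene. Friction and masses are not known exactly. Their poses are not given: they have to be found in the camera images.
- dispenser: Loose closed round tub, 72 mm diameter and 48 mm high, with a ribbed twist cap 74 mm over its ribs above that (66 mm high in all), about 0.2 kg, standing on the drawer floor; it slides with moderate friction. Origin: centre of its underside; z up; its yaw means nothing.
- wide_slot: Fixed U of clear acrylic, 6 mm thick, 42 mm high, grey cut edges, on the drawer floor at the back wall; empty. Inside 92 mm wide; side fences run 80 mm from the back stop to the open mouth at x = -80 mm. Origin: on the drawer floor, midway between the fences, at the back stop's inner face; +x into the stop (away from the robot), y across. Left or right of the narrower slot.
- narrow_slot: The narrower slot, made and aligned like the wider one but 62 mm wide inside, its back stop on the same line; the egg cup stands in it. Fixed. Origin and axes as for the wider slot.
- egg_cup: Loose ceramic egg cup, 50 mm diameter, 48 mm high, standing in the narrower slot. Origin: centre of its underside. To be left alone.
- drawer: Fixed open white drawer, 400 mm deep (x) by 460 mm wide (y), walls 12 mm thick, 62 mm high; front panel 85 mm high, its bar handle reaching x = -241 mm. Floor surface 12 mm above the worktop. Origin: centre of underside; +x to the back, y to the left. A clear fence 42 mm high stands at y = 125 to 131 mm with spoons left of it; the floor before the slots holds only the dispenser.
- spoon0: Loose flat plastic spoon 1 of 3, 120 mm long, 6 mm thick, lying along the drawer's x axis beyond the clear fence. Origin: on its underside, 38 mm from the bowl end. To be left alone.
- spoon1: Loose flat plastic spoon 2 of 3, 120 mm long, 6 mm thick, lying along the drawer's x axis beyond the clear fence. Origin: on its underside, 38 mm from the bowl end. To be left alone.
- spoon2: Loose flat plastic spoon 3 of 3, 120 mm long, 6 mm thick, lying along the drawer's x axis beyond the clear fence. Origin: on its underside, 38 mm from the bowl end. To be left alone.
There are look-alikes about, which are no part of the job. There is more than one size of the dispenser; the one meant has the size given above.

How it is judged:
By the outcome, as a careful person would: the job done as asked, in the order asked, and still so for the second after the job is handed in, with the robot touching nothing.
It also fails if it takes over 51 s, if anything falls off the work surface, if the arm or the gripper's body presses on something with over 40 N, if the wrist force passes 120 N, or if a joint passes its speed limit or range.

ROBOT

A 6-joint arm with a two-finger parallel gripper is mounted at the origin on the work surface. World frame = base frame: x ahead of the robot, y to its left, z up, the work surface at z = 0. Lengths are in mm, angles in rad, forces in N, time in s.
With the tool pointing down it reaches from about 400 to 925 mm from the base axis. Payload 12.5 kg.
Tool frame: the origin (TCP) lies at the very end of the fingers, on their centre line; the grasp point (between the pads) lies 19 mm behind it; z points along the fingers, y is the line along which they close (so a half turn about z gives the same grasp; the last joint's range is limited). The gripper opens to 95 mm and grips with 3 to 60 N. Pads are 20 mm wide; open, the fingers measure 119 mm over their backs; the gripper's body (75 mm by 180 mm) begins 59 mm behind the grasp point.
Start: joints at [-1.269, 0.491, 1.559, -0, 1.092, -0.106], TCP at [247.893, -573.756, 214.661] pointing down, gripper open.
Joint ranges: [-3.1, 3.1], [-0.84, 2.19], [0.05, 2.79], [-1.13, 4.28], [0.06, 2.93], [-2.69, 2.69]. Speed limits (rad/s): [2.22, 2.22, 2.79, 3.14, 3.14, 3.14].

INTERFACE

Orientations are given as [roll, pitch, yaw] about the fixed x, y, z axes, in that order (R = Rz(yaw) Ry(pitch) Rx(roll)).
In Python, from cell import * gives the robot as it stands.
- The arm moves only by the tool jog_arm, never from a script. Its argument "targets" is a list of rows, each an object with "turn": the turn, a rotation vector about the world's x, y, z in degrees, a list of three; "slide": the shift along the world's x, y, z in mm, a list of three; "claw": the opening in per cent of the stroke, from 0 (shut) to 100 (fully open). In form: [{"turn": [wx, wy, wz], "slide": [x, y, z], "claw": claw}, ...]. A call has 1 to 5 rows; each row shifts and turns the commanded pose from where the row before left it; what a row does not reach is not made up. A row lasts 1/8 s, in which the tool goes at most 62.5 mm and 10.7 degrees, less where a joint would pass 70% of its speed; a pose out of reach is approached as far as the arm can. A call with a gripper value outside its range is refused whole. The fingers move at their own pace and stop on an object; the grip force is fixed at half the most. Time passes only in rows, so rows that do not move let the fingers close. It gives the time, the measured TCP pose, the force, the opening and the grip force at its end, in the units of the state.
- state(): the state, without advancing time (a new reading comes with each control period).
- read_camera(name): name is "scene" or "top" or "wrist"; returns a dict with "frame" (420x560x3 uint8, blue, green, red), "mtx" (3x3 intrinsics, pixels), "R" (3x3) and "t" (3): a world point X has camera coordinates R X + t. Camera axes: x right, y down, z forward; pixel columns grow to the right and rows downward; lengths in mm; the calibration is good to about 2 mm. A picture is of the moment at which its call begins. There is no depth.
- job_done(): hands the job in; it is judged then, once.
Trained networks look in the newest picture that a camera, given by its name, has taken for a name from the list of things; names that differ only in an ending like _2 or _b are one class to them, and where a whole thing is asked for, a point or a joint stands for the part that bears it (a point fixed in the world has none). Each returns a list of dicts, best first, with "conf" (0 to 1); they miss things now and then, are a little off and sometimes report something else, mostly with a low value. They report only what shows in the picture. A call takes as long as a camera call. They do not tell look-alikes from the thing itself.
- look_for(query, camera): "xy" ([column, row] in pixels, amid what is visible of it).
The state is a dict: "t": time; "joints": joint angles; "qvel": joint speeds; "tau": joint torques, N m; "eef_pos": TCP position; "tcp_rot": TCP orientation; "ft_force": force on the tool from outside, world axes, zero at the start; "moment": the same for the moment, N m; "opening": opening from 0.0 (shut) to 1.0 (fully open); "grip_force": force on a finger pad.
Only numpy, scipy, OpenCV 4.12 (cv2) and the standard library are available. Lean on these libraries where they do the work, as an engineer would, in place of code of your own. Each camera call takes 0.05 s, during which the arm holds its last target. There are 200 camera calls.

## Working session

There is one attempt and no reset: what is moved stays moved. The work goes in short steps, Python scripts to look and compute and a tool call to move; the robot and the scene stay as the last step left them, time stands still between calls to the robot, and variables do not carry over. Pictures are saved under pics/ and viewed, at most 10 in all, crops included, and the job is handed in when it is done.

Besides the shell and the picture viewer there is one more tool, called after "Request:" as a command line: name --argument value ..., lists and objects as JSON in quotes. jog_arm: Moves the arm, as the interface text tells. Its arguments: {"type":"object","properties":{"targets":{"type":"array","items":{"type":"object","properties":{"turn":{"type":"array","items":{"type":"number"}},"slide":{"type":"array","items":{"type":"number"}},"claw":{"type":"number"}}}}},"required":["targets"]}

```bash
mkdir -p pics; cat > h.py <<'E'
from cell import *
import cv2, numpy as np
def shot(cam,name):
    c=read_camera(cam); cv2.imwrite(f'pics/{name}.png',c['frame']); return c
def ray(c,uv,z):
    d=np.linalg.inv(c['mtx'])@np.array([uv[0],uv[1],1.]); R=np.array(c['R']);t=np.array(c['t'])
    o=-R.T@t; d=R.T@d; return o+d*(z-o[2])/d[2]
def proj(c,X):
    p=np.array(c['R'])@np.array(X,float)+np.array(c['t']); p=np.array(c['mtx'])@p; return p[:2]/p[2]
E
python3 - <<'E'
from h import *
a=shot('top','top0'); b=shot('scene','scene0')
for cam,c in(('top',a),('scene',b)):
    for q in('dispenser','wide_slot','narrow_slot','egg_cup','drawer'):
        for r in look_for(q,cam)[:4]: print(cam,q,np.round(r['xy']),round(r['conf'],2),np.round(ray(c,r['xy'],{'dispenser':78,'egg_cup':60,'drawer':12}.get(q,30))))
print(state())
E
```

```text
top dispenser [293. 124.] 0.9 [798. -35.  78.]
top dispenser [428. 303.] 0.79 [ 470. -283.   78.]
top dispenser [288. 282.] 0.63 [505. -28.  78.]
top wide_slot [250. 179.] 0.59 [701.  47.  30.]
top narrow_slot [349. 193.] 0.78 [ 675. -150.   30.]
top egg_cup [333. 199.] 0.6 [ 659. -113.   60.]
scene dispenser [280. 289.] 0.92 [870. -52.  78.]
scene dispenser [268. 178.] 0.67 [562. -33.  78.]
scene wide_slot [336. 215.] 0.57 [636.  86.  30.]
scene narrow_slot [208. 218.] 0.54 [ 613. -153.   30.]
scene egg_cup [223. 222.] 0.67 [ 675. -124.   60.]
scene drawer [293. 198.] 0.91 [537.  21.  12.]
scene drawer [362. 195.] 0.38 [545. 169.  12.]
{'t': 0.6, 'joints': array([-1.26863509e+00,  4.90864907e-01,  1.55889106e+00,  3.96116182e-05,
        1.09174045e+00, -1.05597827e-01]), 'qvel': array([ 0.00014734, -0.00052368, -0.00053757, -0.00192526,  0.00165586,
        0.00117558]), 'tau': array([ 1.16724539e-03, -6.12204981e+01, -2.58358330e+01,  6.93617924e-02,
        4.46349790e-02,  3.27606085e-05]), 'eef_pos': array([ 247.88001572, -573.7548645 ,  214.68583866]), 'tcp_rot': array([ 3.14149325e+00, -2.48147173e-05,  4.07740809e-01]), 'ft_force': array([-0.48668257,  0.98110131, -0.23438167]), 'moment': array([-0.01227957,  0.00918207, -0.0597295 ]), 'grip_force': 0.0, 'opening': 1.0001019997497884}
```

View pics/top0.png

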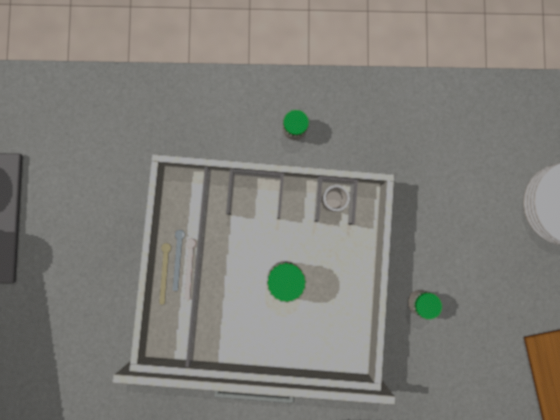

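View pics/scene0.png

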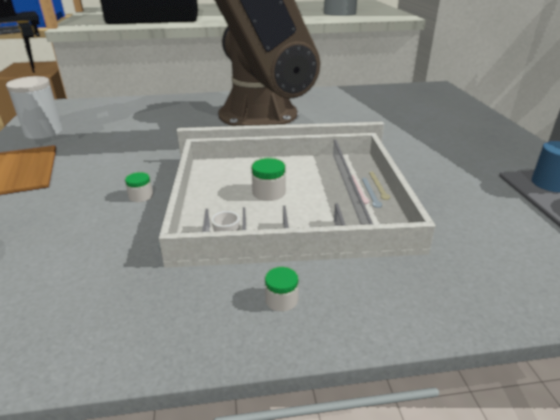

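```bash
python3 - <<'E'
from h import *
f=cv2.imread('pics/top0.png'); cv2.imwrite('pics/c1.png',cv2.resize(f[145:345,140:407],(800,600),interpolation=cv2.INTER_CUBIC))
c=read_camera('top'); print(np.round(-np.array(c['R']).T@c['t']), c['mtx'][0][0])
E
```

```text
[586.   3. 779.] 382.4880157509872
```

View pics/c1.png

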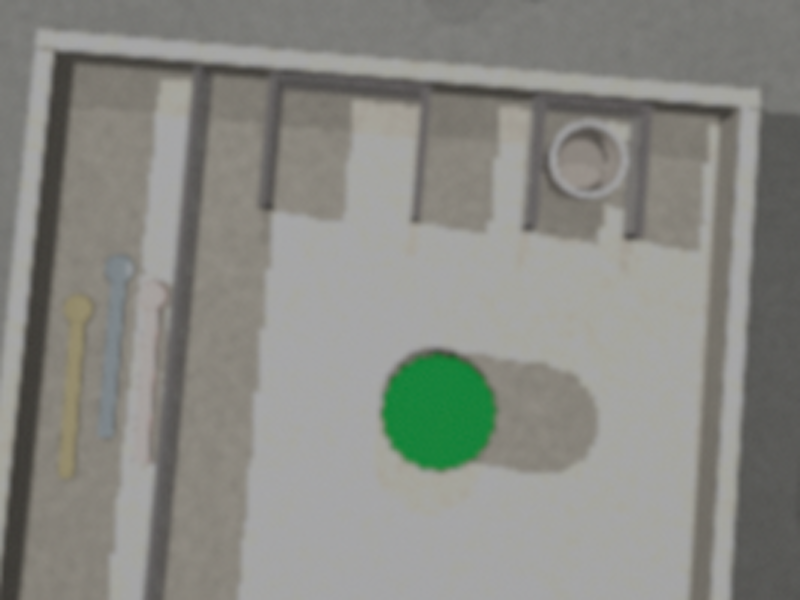

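```bash
python3 - <<'E'
from h import *
c=read_camera('top'); f=c['frame']; s=267/800
P=lambda u,v,z: ray(c,(140+u*s,145+v*s),z)
A=P(38,32,62);B=P(760,92,62); d=A-B; print('back corners',A,B,np.linalg.norm(d),'yaw',np.degrees(np.arctan2(-d[0],d[1])))
pts={k:P(*v,54) for k,v in dict(lb=(277,80),lm=(267,207),rb=(424,90),rm=(417,220),nlb=(537,100),nlm=(529,229),nrb=(645,108),nrm=(632,237)).items()}
for k,v in pts.items(): print(k,np.round(v,1))
g=cv2.inRange(cv2.cvtColor(f,cv2.COLOR_BGR2HSV),(45,100,40),(80,255,255))
n,l,st,ce=cv2.connectedComponentsWithStats(g)
for i in range(1,n):
    if st[i,4]>100:
        ctr,r=cv2.minEnclosingCircle(np.argwhere(l==i)[:,::-1].astype(np.float32))
        X=ray(c,ce[i],78); Y=ray(c,ce[i]+[r,0],78); print(ce[i],st[i],X,np.linalg.norm(Y-X), 'scene-diam from area',2*np.sqrt(st[i,4]/np.pi)*(779-78)/382.5)
# slot: yaw from drawer, origin fit
yaw=np.arctan2(-d[0],d[1]); ex=np.array([np.cos(yaw),np.sin(yaw)]);ey=np.array([-np.sin(yaw),np.cos(yaw)])
m=(pts['lm']+pts['rm']+0)[:2]/2; O=m+80*ex
print('slot origin from mouth',O,'from back',(pts['lb']+pts['rb'])[:2]/2-ex*3,'width',(pts['lm']-pts['rm'])[:2]@ey)
dc=(A+B)[:2]/2-200*ex; print('drawer origin',dc,'slot in drawer',(O-dc)@ex,(O-dc)@ey)
im=cv2.resize(f[145:345,140:407],(800,600),interpolation=cv2.INTER_CUBIC)
def L(p,q,col):
    p,q=[tuple(int(x) for x in (proj(c,X)-[140,145])/s) for X in(p,q)]; cv2.line(im,p,q,col,1)
for z,col in((54,(0,0,255)),(12,(255,0,0))):
    w=[np.r_[O+ex*a+ey*b,z] for a,b in((-80,46),(0,46),(0,-46),(-80,-46))]
    for p,q in zip(w,w[1:]): L(p,q,col)
for a,b in((-200,-230),): 
    w=[np.r_[dc+ex*x+ey*y,62] for x,y in((-200,230),(200,230),(200,-230),(-200,-230))]
    for p,q in zip(w,w[1:]): L(p,q,(0,255,255))
cv2.imwrite('pics/o1.png',im)
E
```

```text
back corners [737.93798107 229.17377744  62.        ] [ 704.88374623 -227.70394291   62.        ] 458.07186531479573 yaw -4.138030988868259
lb [710.5  79.   54. ]
lm [629.3  84.   54. ]
rb [705.1 -14.8  54. ]
rm [621.9 -11.   54. ]
nlb [699.4 -87.1  54. ]
nlm [616.9 -82.1  54. ]
nrb [ 695.1 -156.3   54. ]
nrm [ 612.5 -147.6   54. ]
[295.69444444 122.07738095] [283 110  26  25 504] [801.27864149 -39.9010304   78.        ] 23.72114213198995 scene-diam from area 46.42553380701131
[286.02954342 281.79946285] [ 268  263   37   39 1117] [505.71649867 -23.9884431   78.        ] 34.923146142401585 scene-diam from area 69.1143494250546
[428.13227513 305.48324515] [415 293  27  26 567] [ 464.97115996 -282.68480377   78.        ] 25.248841128820565 scene-diam from area 49.24171466271452
slot origin from mouth [705.40386242  30.71263408] from back [704.78221507  32.34206751] width 95.2927204423333
drawer origin [521.93224253  15.16681642] slot in drawer 181.87155040093708 28.744510936939307
```

View pics/o1.png

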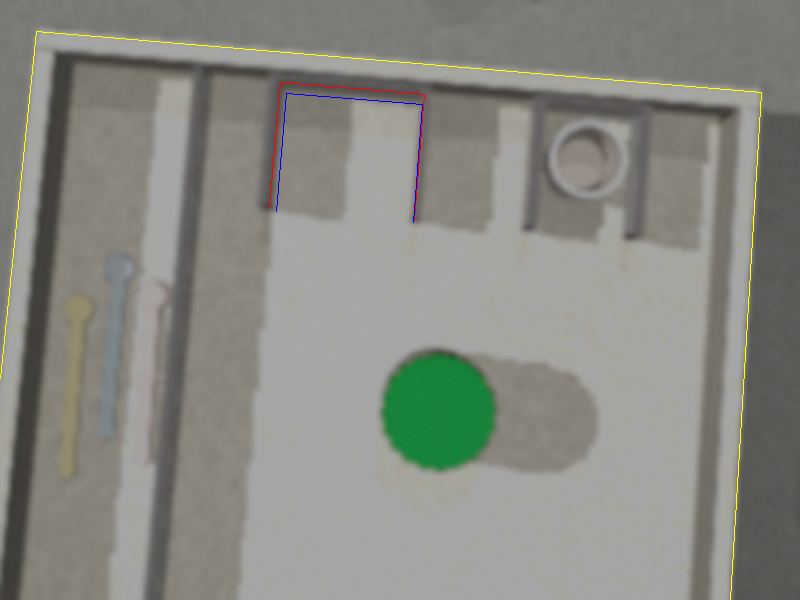

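The target dispenser is the large tub in the drawer, cap centre at top image (286,282), about (506,-24) in world. The wide slot is the left, empty one: origin about (705,31), yaw -4.1°, and the overlay fits. The two other green tubs are smaller look-alikes outside the drawer. Plan: push sideways to line up with the slot, then push straight in.

Request:
jog_arm --targets '[{"turn": [0,0,-6.9],"slide": [25,47.5,0],"claw": 32},{"turn": [0,0,-6.9],"slide": [25,47.5,0],"claw": 32},{"turn": [0,0,-6.9],"slide": [25,47.5,0],"claw": 32},{"turn": [0,0,-6.8],"slide": [25,47.5,0],"claw": 32},{"turn": [0,0,0],"slide": [25,47.5,0],"claw": 32}]'

```text
t: 1.32
eef_pos: [373.5, -334.8, 214.9]
tcp_rot: [3.141, -0.0, -0.074]
ft_force: [1.4, 0.1, 0.5]
opening: 0.53
grip_force: 0.0
```

Request:
jog_arm --targets '[{"turn": [0,0,0],"slide": [25,47.5,0],"claw": 32},{"turn": [0,0,0],"slide": [25,47.5,0],"claw": 32},{"turn": [0,0,0],"slide": [25,47.5,0],"claw": 32},{"turn": [0,0,0],"slide": [25,47.5,0],"claw": 32},{"turn": [0,0,0],"slide": [25,47.5,0],"claw": 32}]'

```text
t: 1.95
eef_pos: [498.6, -97.1, 214.9]
tcp_rot: [3.141, -0.001, -0.072]
ft_force: [0.7, -1.6, 0.6]
opening: 0.323
grip_force: 0.0
```

Request:
jog_arm --targets '[{"turn": [4,-0.3,0],"slide": [0,-3,-40],"claw": 32},{"turn": [4,-0.3,0],"slide": [0,0,-45],"claw": 32},{"turn": [0,0,0],"slide": [0,0,-45],"claw": 32},{"turn": [0,0,0],"slide": [0,0,-35],"claw": 32},{"turn": [0,0,0],"slide": [0,0,-20],"claw": 32}]'

```text
t: 2.58
eef_pos: [497.4, -101.7, 28.0]
tcp_rot: [-3.001, 0.001, -0.072]
ft_force: [0.5, 0.1, -0.2]
opening: 0.32
grip_force: 0.0
```

```bash
python3 - <<'E'
from h import *
c=read_camera('top'); cv2.imwrite('pics/p2.png',cv2.resize(c['frame'][145:345,140:407],(800,600),interpolation=cv2.INTER_CUBIC))
s=state(); print(s['eef_pos'],s['tcp_rot'],s['ft_force'])
E
```

```text
[ 496.85397359 -101.44294433   26.53475762] [-3.00058395  0.00311196 -0.07236771] [-1.10084175 -0.03299331 -1.66706816]
```

View pics/p2.png

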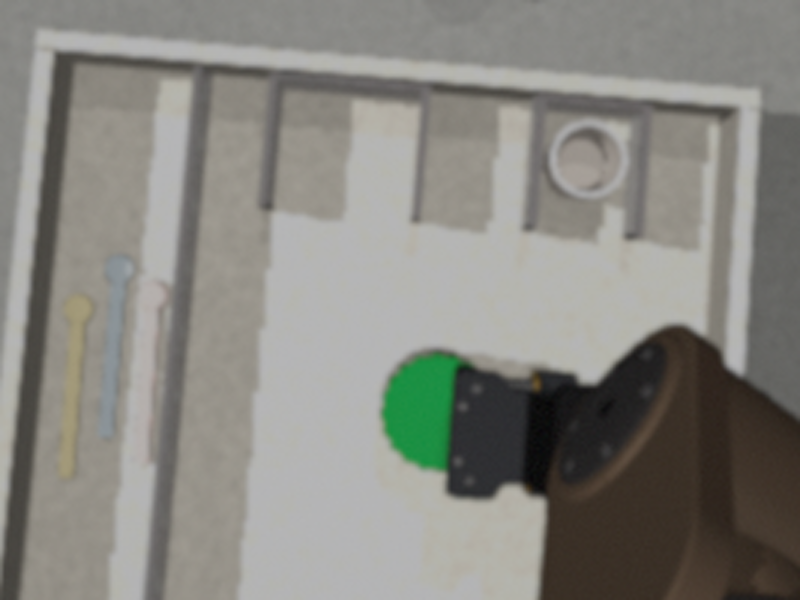

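Request:
jog_arm --targets '[{"turn": [0,0,0],"slide": [3.5,6,3],"claw": 32},{"turn": [0,0,0],"slide": [0.7,9,0],"claw": 32},{"turn": [0,0,0],"slide": [0.7,9,0],"claw": 32},{"turn": [0,0,0],"slide": [0.7,9,0],"claw": 32},{"turn": [0,0,0],"slide": [0.7,9,0],"claw": 32}]'

```text
t: 3.25
eef_pos: [504.5, -59.2, 33.1]
tcp_rot: [-3.002, -0.001, -0.072]
ft_force: [-0.5, -3.2, 3.4]
opening: 0.322
grip_force: 1.7
```

```bash
cat >> h.py <<'E'
yaw=np.radians(-4.14); O=np.array([705,31.]); M=np.array([[np.cos(yaw),np.sin(yaw)],[-np.sin(yaw),np.cos(yaw)]])
def tub():
    c=read_camera('top'); s=state(); f=c['frame']
    g=cv2.inRange(cv2.cvtColor(f,cv2.COLOR_BGR2HSV),(45,100,40),(80,255,255))
    g[:, :180]=0; g[:150]=0; g[:,400:]=0
    p=np.argwhere(g)[:,::-1]
    # left-edge/extent in slot frame on the cap plane; circle fit to hull by radius 37
    Q=np.array([M@(ray(c,q,78)[:2]-O) for q in p]) 
    print('n',len(p),'cap x',Q[:,0].min(),Q[:,0].max(),'y',Q[:,1].min(),Q[:,1].max(),'mean',Q.mean(0))
    print('tcp slot',M@(s['eef_pos'][:2]-O),s['eef_pos'],s['tcp_rot'],s['ft_force'])
    return c
E
python3 -c "
from h import *
tub()"
```

```text
n 252 cap x -221.82022900309872 -160.8096583957779 y -63.28489966707629 -12.993190778841209 mean [-191.26929226  -26.43919204]
tcp slot [-193.8238625  -103.57869877] [504.20415965 -58.31554741  32.91754268] [-3.00152952e+00 -4.82246165e-04 -7.16229246e-02] [0.7257625  0.71812297 0.51038223]
```

Request:
jog_arm --targets '[{"turn": [0,0,0],"slide": [0.6,9,0],"claw": 32},{"turn": [0,0,0],"slide": [0.6,9,0],"claw": 32},{"turn": [0,0,0],"slide": [0.6,9,0],"claw": 32},{"turn": [0,0,0],"slide": [0.6,9,0],"claw": 32},{"turn": [0,0,0],"slide": [0.5,6,0],"claw": 32}]'

```text
t: 3.92
eef_pos: [507.1, -17.1, 32.6]
tcp_rot: [-3.002, -0.0, -0.072]
ft_force: [-0.6, -3.8, 3.3]
opening: 0.32
grip_force: 1.7
```

```bash
python3 -c "
from h import *
c=tub(); shot('scene','s3')"
```

```text
n 163 cap x -218.40817806660056 -160.70550949198298 y -21.266571750306383 28.844149856204805 mean [-188.10549159   14.60042187]
tcp slot [-194.09424178  -61.81345411] [506.94967643 -16.63976423  32.60663983] [-3.00142185e+00  9.20826647e-05 -7.16605412e-02] [0.25837621 0.03853242 0.38776877]
```

View pics/s3.png

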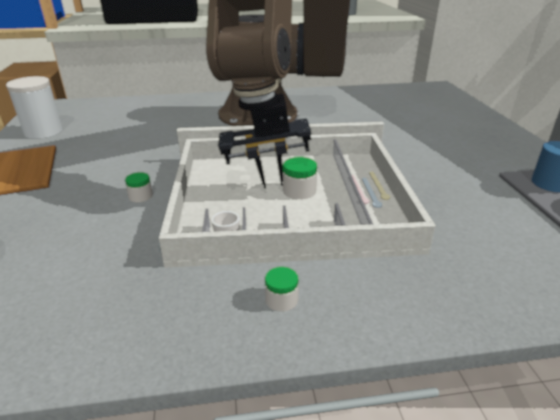

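Request:
jog_arm --targets '[{"turn": [0,0,0],"slide": [0.4,6,0],"claw": 32},{"turn": [0,0,0],"slide": [0,0,0],"claw": 32},{"turn": [0,0,0],"slide": [-1,-15,0],"claw": 32},{"turn": [-4,0.3,0],"slide": [-40,-10,0],"claw": 32},{"turn": [-4,0.3,0],"slide": [-40,0,0],"claw": 32}]'

```text
t: 4.65
eef_pos: [425.5, -38.2, 32.6]
tcp_rot: [3.14, -0.0, -0.074]
ft_force: [-0.1, -0.1, -0.4]
opening: 0.317
grip_force: 0.0
```

```bash
python3 -c "
from h import *
c=tub(); cv2.imwrite('pics/p4.png',cv2.resize(c['frame'][145:345,140:407],(800,600),interpolation=cv2.INTER_CUBIC))"
```

```text
n 1113 cap x -228.22992115312516 -160.8513346794359 y -32.57629502452099 34.577735629900765 mean [-194.95302574    1.0974896 ]
tcp slot [-279.45647243  -88.06701331] [419.91484437 -36.66219664  32.52475174] [ 3.13765264  0.00510879 -0.07263752] [-2.94710149  2.35992877 -1.35946195]
```

View pics/p4.png

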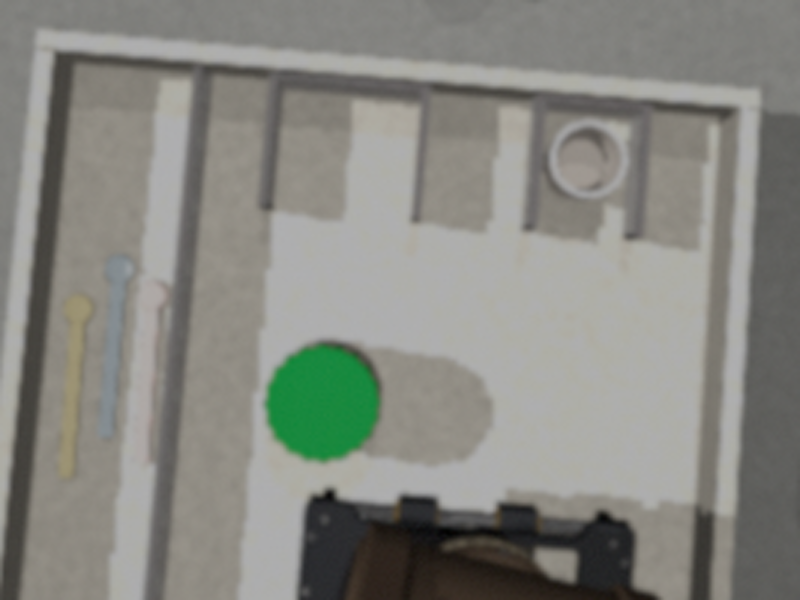

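Request:
jog_arm --targets '[{"turn": [0,0,0],"slide": [3,45,0],"claw": 32},{"turn": [0,0,0],"slide": [3.4,43.8,0],"claw": 32},{"turn": [-0.3,-4,0],"slide": [10,-0.7,0],"claw": 32},{"turn": [-0.3,-4,0],"slide": [10,-0.7,0],"claw": 32},{"turn": [0,0,0],"slide": [0,0,0],"claw": 32}]'

```text
t: 5.32
eef_pos: [452.7, 50.1, 32.6]
tcp_rot: [3.141, -0.139, -0.072]
ft_force: [-0.2, 0.1, 0.2]
opening: 0.32
grip_force: 0.0
```

```bash
python3 -c "
from h import *
c=tub()"
```

```text
n 1114 cap x -229.29617026430432 -160.8513346794359 y -32.57629502452099 34.577735629900765 mean [-194.98385442    1.09545256]
tcp slot [-252.96749143    0.81436019] [452.7513873   50.07491259  32.61790617] [ 3.14102009 -0.13830287 -0.0727033 ] [-0.04576358  0.85255699 -0.39948592]
```

Request:
jog_arm --targets '[{"turn": [0,0,0],"slide": [10,-0.7,0],"claw": 32},{"turn": [0,0,0],"slide": [10,-0.7,0],"claw": 32},{"turn": [0,0,0],"slide": [10,-0.7,0],"claw": 32},{"turn": [0,0,0],"slide": [10,-0.7,0],"claw": 32},{"turn": [0,0,0],"slide": [10,-0.8,0],"claw": 32}]'

```text
t: 6.0
eef_pos: [503.5, 47.0, 32.6]
tcp_rot: [3.141, -0.14, -0.072]
ft_force: [-1.6, 0.0, 0.2]
opening: 0.323
grip_force: 0.8
```

Request:
jog_arm --targets '[{"turn": [0,0,0],"slide": [10,-0.7,0],"claw": 32},{"turn": [0,0,0],"slide": [10,-0.7,0],"claw": 32},{"turn": [0,0,0],"slide": [10,-0.7,0],"claw": 32},{"turn": [0,0,0],"slide": [10,-0.7,0],"claw": 32},{"turn": [0,0,0],"slide": [5,-0.4,0],"claw": 32}]'

```text
t: 6.62
eef_pos: [548.6, 43.8, 32.6]
tcp_rot: [3.141, -0.14, -0.072]
ft_force: [-2.2, 0.6, 0.7]
opening: 0.323
grip_force: 0.8
```

```bash
python3 -c "
from h import *
c=tub();cv2.imwrite('pics/p5.png',cv2.resize(c['frame'][145:345,140:407],(800,600),interpolation=cv2.INTER_CUBIC))"
```

```text
n 1017 cap x -141.28540434960885 -80.19783013740843 y -30.208453301451918 36.09224744493854 mean [-112.02238491    2.73123015]
tcp slot [-156.60295781    1.43429885] [548.90922544  43.73631444  32.66980358] [ 3.14115436 -0.1406671  -0.07224616] [-1.2635962  -0.02766308  0.19737783]
```

View pics/p5.png

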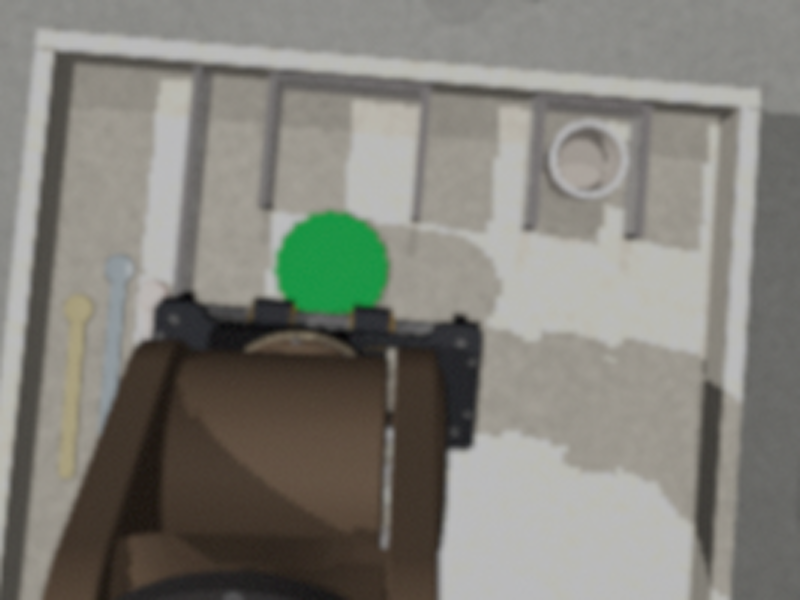

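Request:
jog_arm --targets '[{"turn": [0,0,0],"slide": [10,-1,0],"claw": 32},{"turn": [0,0,0],"slide": [10,-1,0],"claw": 32},{"turn": [0,0,0],"slide": [10,-1,0],"claw": 32},{"turn": [0,0,0],"slide": [10,-0.8,0],"claw": 32},{"turn": [0,0,0],"slide": [10,-0.8,0],"claw": 32}]'

```text
t: 7.3
eef_pos: [598.5, 39.2, 32.6]
tcp_rot: [3.141, -0.14, -0.072]
ft_force: [-1.3, 0.4, 0.3]
opening: 0.321
grip_force: 0.8
```

Request:
jog_arm --targets '[{"turn": [0,0,0],"slide": [8,-0.6,0],"claw": 32},{"turn": [0,0,0],"slide": [6,-0.4,0],"claw": 32},{"turn": [0,0,0],"slide": [4,-0.3,0],"claw": 32},{"turn": [0,0,0],"slide": [3,-0.2,0],"claw": 32},{"turn": [0,0,0],"slide": [2,-0.1,0],"claw": 32}]'

```text
t: 7.92
eef_pos: [620.9, 37.7, 32.6]
tcp_rot: [3.141, -0.14, -0.072]
ft_force: [-1.0, 0.7, -0.1]
opening: 0.321
grip_force: 0.8
```

```bash
python3 -c "
from h import *
c=tub()"
```

```text
n 901 cap x -60.92751505080366 -6.448381959629585 y -31.627597528897684 35.307437450246894 mean [-36.20171269   1.81924449]
tcp slot [-84.10150686   0.55933215] [621.15832579  37.62947764  32.68312739] [ 3.14111447 -0.14015629 -0.07211526] [-0.88437891 -0.55678391  0.18442996]
```

Request:
jog_arm --targets '[{"turn": [0,0,0],"slide": [1,-0.1,0],"claw": 32},{"turn": [0,0,0],"slide": [1,-0.1,0],"claw": 32},{"turn": [0,0,0],"slide": [1,0,0],"claw": 32}]'

```text
t: 8.35
eef_pos: [623.9, 37.4, 32.7]
tcp_rot: [3.141, -0.14, -0.072]
ft_force: [-1.9, 0.3, -0.4]
opening: 0.32
grip_force: 0.8
```

Request:
jog_arm --targets '[{"turn": [0,0,0],"slide": [0.7,0,0],"claw": 32},{"turn": [0,0,0],"slide": [0.7,-0.1,0],"claw": 32}]'

```text
t: 8.6
eef_pos: [625.3, 37.4, 32.7]
tcp_rot: [3.141, -0.14, -0.072]
ft_force: [-1.8, 0.9, -0.3]
opening: 0.319
grip_force: 0.8
```

Request:
jog_arm --targets '[{"turn": [0,0,0],"slide": [0.5,0,0],"claw": 32},{"turn": [0,0,0],"slide": [0.5,0,0],"claw": 32}]'

```text
t: 8.85
eef_pos: [626.3, 37.3, 32.7]
tcp_rot: [3.141, -0.14, -0.072]
ft_force: [-1.7, 0.3, 0.6]
opening: 0.318
grip_force: 0.8
```

Not yet at the stop; continue in small steps while watching the force.

Request:
jog_arm --targets '[{"turn": [0,0,0],"slide": [0.5,0,0],"claw": 32},{"turn": [0,0,0],"slide": [0.5,0,0],"claw": 32}]'

```text
t: 9.1
eef_pos: [627.3, 37.3, 32.6]
tcp_rot: [3.141, -0.14, -0.072]
ft_force: [-1.5, 0.8, 0.5]
opening: 0.319
grip_force: 0.8
```

Request:
jog_arm --targets '[{"turn": [0,0,0],"slide": [0.5,0,0],"claw": 32},{"turn": [0,0,0],"slide": [0.5,-0.1,0],"claw": 32}]'

```text
t: 9.35
eef_pos: [628.3, 37.2, 32.7]
tcp_rot: [3.141, -0.14, -0.072]
ft_force: [-1.8, -0.3, 0.0]
opening: 0.32
grip_force: 0.8
```

Request:
jog_arm --targets '[{"turn": [0,0,0],"slide": [0.5,0,0],"claw": 32},{"turn": [0,0,0],"slide": [0.5,0,0],"claw": 32}]'

```text
t: 9.6
eef_pos: [629.2, 37.3, 32.6]
tcp_rot: [3.141, -0.14, -0.072]
ft_force: [-2.2, -0.5, 0.3]
opening: 0.316
grip_force: 1.3
```

```bash
python3 -c "
from h import *
c=tub()"
```

```text
n 851 cap x -49.71849056271592 1.6017646456850338 y -31.9476044125567 34.94582375096593 mean [-26.42089479   2.00863643]
tcp slot [-76.07457429   0.73666552] [629.17711545  37.22685374  32.58823851] [ 3.1410858  -0.13956151 -0.07213944] [-2.54916052 -0.03886252  0.22887504]
```

Request:
jog_arm --targets '[{"turn": [0,0,0],"slide": [0.4,0,0],"claw": 32},{"turn": [0,0,0],"slide": [0.4,0,0],"claw": 32}]'

```text
t: 9.9
eef_pos: [629.5, 37.3, 32.5]
tcp_rot: [3.141, -0.139, -0.072]
ft_force: [-6.5, -0.5, 2.8]
opening: 0.323
grip_force: 2.8
```

Request:
jog_arm --targets '[{"turn": [0,0,0],"slide": [0.4,0,0],"claw": 32},{"turn": [0,0,0],"slide": [0.4,0,0],"claw": 32}]'

```text
t: 10.15
eef_pos: [629.6, 37.3, 32.4]
tcp_rot: [3.141, -0.137, -0.072]
ft_force: [-10.0, 0.6, 5.0]
opening: 0.322
grip_force: 4.3
```

Force has risen to 10 N with the tool barely advancing, so the tub is against the stop. Backing off straight and raising.

Request:
jog_arm --targets '[{"turn": [0,0,0],"slide": [-3,0.2,0],"claw": 32},{"turn": [0,0,0],"slide": [-20,1.4,0],"claw": 32},{"turn": [0,0,0],"slide": [-40,3,0],"claw": 32},{"turn": [0,0,0],"slide": [-40,3,30],"claw": 32},{"turn": [0,0,0],"slide": [-20,0,50],"claw": 32}]'

```text
t: 10.78
eef_pos: [506.0, 45.0, 112.5]
tcp_rot: [3.141, -0.138, -0.072]
ft_force: [0.9, 0.6, 1.3]
opening: 0.326
grip_force: 0.0
```

Request:
jog_arm --targets '[{"turn": [0,0,0],"slide": [0,0,50],"claw": 32},{"turn": [0,0,0],"slide": [0,0,0],"claw": 32}]'

```text
t: 11.02
eef_pos: [509.9, 44.9, 166.4]
tcp_rot: [3.141, -0.149, -0.072]
ft_force: [0.4, -0.9, -0.3]
opening: 0.32
grip_force: 0.0
```

```bash
python3 -c "
from h import *
c=tub(); d=read_camera('scene')
cv2.imwrite('pics/f.png',np.hstack([cv2.resize(c['frame'][145:345,140:340],(400,400)),cv2.resize(d['frame'][110:270,160:320],(400,400))]))"
```

```text
n 1094 cap x -67.97000143939943 1.6017646456850338 y -31.9476044125567 34.94582375096593 mean [-33.14705144   1.71261156]
tcp slot [-196.55189953   -0.36252433] [508.93480604  44.82824463 164.3474173 ] [ 3.14131989 -0.14502235 -0.07216052] [-0.84394336 -0.34977992 -1.32159078]
```

View pics/f.png

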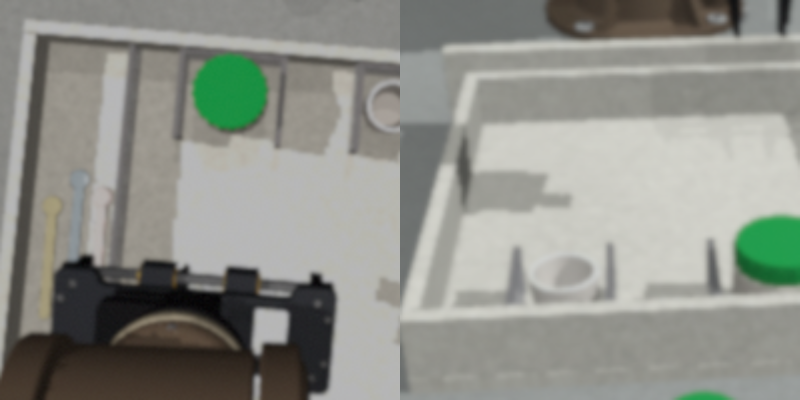

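The tub stands upright between the wide slot's fences, with its cap at (230,92) in the left panel and reaching the stop. The egg cup and spoons have not moved and the robot is clear.

```bash
python3 -c "
from cell import *
print(job_done())"
```

```text
the job is handed in; nothing more can be done
None
```

The dispenser stands upright in the wide slot against its back stop, pushed only from outside with the fingers; the egg cup and spoons were left in place, and I handed the job in after about 11 s of robot time.

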